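# Refit the food warmer's push-and-turn knob and hold it pressed

## Task

The loose black control knob on the cafe counter belongs on the bare D-shaped brass shaft on the food warmer's front ledge: pick it up, turn it so that its white pointer lines up with the red line on the shaft's collar (both mark the flat), and push it fully home on the shaft. Then keep pressing, so that the knob and the sprung shaft stay pushed all the way in, and finish while still holding it pressed there; do not let go. Leave everything else on the counter where it stands.

Things in the scene. Friction and masses are not known exactly. Their poses are not given: they have to be found in the camera images.
- knob: The loose black plastic knob, about 90 g, upright on the counter: a round skirt 44 mm across and 16 mm high, and on it an upright grip bar 40 mm long (along the knob's x), 12 mm thick (y), from 16 to 42 mm above the underside. Origin: centre of the underside; z up along the axis. A white pointer line runs on top of the bar from the middle to its +x end and down that end.
- knob_bore (a point): Centre of the floor of the knob's blind D-shaped bore, 13 mm above the middle of the underside; axes as the knob's. The bore opens downward and fits the 14 mm D-shaft: round part 15.2 mm across, its flat 3.1 mm from the axis on the +x (pointer) side.
- spindle_tip (a point): Centre of the top of the bare upright brass D-shaft on the warmer's ledge: 14 mm across, one flat 2.5 mm from the axis on its +x side (x points squarely out of the flat, z up), top chamfered 1.5 mm. It stands 23 mm above the ledge when out and turns only stiffly (0.5 N m). The knob is home when its bore's floor rests on this point, the underside 13 mm below it.
- collar (a point): Centre of the top of the flat aluminium collar round the foot of the bare shaft, 40 mm across, 2 mm thick, lying on the ledge. Its x axis, marked by a red line, points the way the shaft's flat faces. A knob at home stands 8 mm above it with the shaft out, 2 mm with the shaft pressed in.
- spindle_push (a joint): How far the sprung brass shaft is pressed down into the ledge, m: 0 = out, 0.006 = all the way in (stop). It begins to move at 3 N and needs 9 N when fully in; it springs back out when released.
- warmer: Steel food warmer, 300 (x) by 340 (y) by 84 mm, fixed. Origin: centre of its underside; x points away from the robot when unturned. Its control ledge, 70 mm high, is on the -x side: the bare shaft at x -105, y -70 mm (to the robot's right), an already fitted knob, top at 116 mm, at x -105, y +70. From x -45 mm a hot plate carries cookies, up to 112 mm above the counter.
- cup: Bystander: white ceramic cup, 62 mm diameter at the rim, 58 mm high; origin at the centre of its underside.
- shaker: Bystander: glass shaker of cocoa with a steel cap, 43 mm diameter, 68 mm high; origin at the centre of its underside.
- jar: Bystander: amber jar, 72 mm diameter, 110 mm high; origin at the centre of its underside.
- cakestand: Bystander: round white plate, 150 mm diameter, with two muffins, 70 mm high in all; origin at the centre of its underside.
- spatula: Bystander: spatula lying on the counter beside the warmer; its origin is near its middle.
Not all that is in view belongs to the job. Leave any blue or pink look-alike of the knob alone.

How it is judged:
By the outcome, as a careful person would: the job done as asked, in the order asked, and still so for the second after the job is handed in, while the arm keeps its last pose, push and grip.
It also fails if it takes over 38 s, if anything falls off the work surface, if the arm or the gripper's body presses on something with over 40 N, if the wrist force passes 120 N, or if a joint passes its speed limit or range.

## Robot

A 6-joint arm with a two-finger parallel gripper is mounted at the origin on the work surface. World frame = base frame: x ahead of the robot, y to its left, z up, the work surface at z = 0. Lengths are in m, angles in rad, forces in N, time in s.
With the tool pointing down it reaches from about 0.35 to 0.975 m from the base axis. Payload 4.9 kg.
Tool frame: the origin (TCP) lies at the very end of the fingers, on their centre line; the grasp point (between the pads) lies 19 mm behind it (pinch_z is the distance from the TCP to the grasp point, in m); z points along the fingers, y is the line along which they close (so a half turn about z gives the same grasp; the last joint's range is limited). The gripper opens to 85 mm and grips with 20 to 120 N. Pads are 22 mm wide; open, the fingers measure 114 mm over their backs; the gripper's body (76 mm by 85 mm) begins 54 mm behind the grasp point. The pads swing forward as they close: fully open they stand 13 mm farther back than shut.
Start: joints at [-1.462, 0.053, 1.613, -0, 1.476, -0.119], TCP at [0.141, -0.609, 0.231] pointing down, gripper open.
Joint ranges: [-3.01, 3.01], [-1.01, 2.22], [0.06, 2.58], [-1.02, 4.17], [0.09, 2.62], [-3.14, 3.14]. Speed limits (rad/s): [2.57, 2.57, 3.14, 3.14, 3.14, 3.14].

## Interface

Orientations are given as a unit quaternion [w, x, y, z].
In Python, from plant import * gives the robot as it stands. The module is installed in compiled form; this text tells all that it offers.
- The arm moves only by the tool play_rows, never from a script. Its arguments are lists of equal length, an entry for each row: "linear": the shift along the world's x, y, z in m, a list of three; "turn": the turn about the world's z in degrees. A call has 1 to 8 rows; each row shifts and turns the commanded pose from where the row before left it; what a row does not reach is not made up. A row lasts 1/8 s, in which the tool goes at most 62.5 mm and 10.7 degrees, less where a joint would pass 70% of its speed; a pose out of reach is approached as far as the arm can. A call is refused whole if a number of a shift passes 0.0625 or a number of a turn 10.7, either way. A call with a gripper value outside its range is refused whole. "hand" is the finger opening in m, from 0 to 0.0854, set as the call begins (left out, the last holds). The fingers move at their own pace and stop on an object; the grip force is fixed at half the most. Time passes only in rows, so rows that do not move let the fingers close. It gives the time, the measured TCP pose, the force, the opening and the grip force at its end, in the units of the state.
- state(): the state, without advancing time (a new reading comes with each control period).
- grab_frame(name): name is "scene" or "top" or "wrist"; returns the picture (480x640x3 uint8, red, green, blue); there is no depth.
- camera_info(name): a dict with "camera_matrix" (3x3 intrinsics, pixels), "origin" and "attitude" of the camera in the world; the wrist camera has in their place "mount" (4x4, takes a point from camera to tool coordinates, whose origin is the TCP and whose axes are the flange's). Camera axes: x right, y down, z forward; pixel columns grow to the right and rows downward; lengths in m; the calibration is good to about 2 mm. A picture is of the moment at which its call begins: read the wrist's pose just before it. camera_info takes no time and is no camera call.
- job_done(): hands the job in; it is judged then, once.
Trained networks look in the newest picture that a camera, given by its name, has taken for a name from the list of things; names that differ only in an ending like _2 or _b are one class to them, and where a whole thing is asked for, a point or a joint stands for the part that bears it (a point fixed in the world has none). Each returns a list of dicts, best first, with "p" (0 to 1); they miss things now and then, are a little off and sometimes report something else, mostly with a low value. They report only what shows in the picture. A call takes as long as a camera call. They do not tell look-alikes from the thing itself.
- trace(camera, thing): "region" (480x640 bool, what is visible of it) and "location" ([column, row] in pixels, amid what is visible of it).
The state is a dict: "time": time; "joint_pos": joint angles; "joint_vel": joint speeds; "joint_efforts": joint torques, N m; "tool_pos": TCP position; "tool_rot": TCP orientation; "contact_force": force on the tool from outside, world axes, zero at the start; "ft_torque": the same for the moment, N m; "gripper_width": opening from 0.0 (shut) to 1.0 (fully open); "grasp_force": force on a finger pad.
Only numpy, scipy, OpenCV 4.12 (cv2) and the standard library are available. Lean on these libraries where they do the work, as an engineer would, in place of code of your own. Each camera call takes 0.05 s, during which the arm holds its last target. There are 200 camera calls.

## Working session

There is one attempt and no reset: what is moved stays moved. The work goes in short steps, Python scripts to look and compute and a tool call to move; the robot and the scene stay as the last step left them, time stands still between calls to the robot, and variables do not carry over. Pictures are saved under pics/ and viewed, at most 10 in all, crops included, and the job is handed in when it is done.

Besides the shell and the picture viewer there is one more tool, called after "Call:" in YAML: its name, and indented under it one key for each argument. play_rows: Moves the arm, as the interface text tells. Its arguments: {"type":"object","properties":{"linear":{"type":"array","items":{"type":"array","items":{"type":"number"}}},"turn":{"type":"array","items":{"type":"number"}},"hand":{"type":"number"}},"required":["linear","turn"]}

```bash
mkdir -p pics; cat > h.py <<'E'
from plant import *
import numpy as np, cv2
from scipy.spatial.transform import Rotation as R
def cam(name,s=None):
    c=camera_info(name);K=np.array(c["camera_matrix"])
    if name=="wrist":
        s=s or state();q=s["tool_rot"];T=np.eye(4);T[:3,:3]=R.from_quat([q[1],q[2],q[3],q[0]]).as_matrix();T[:3,3]=s["tool_pos"]
        M=T@np.array(c["mount"]);return K,M[:3,3],M[:3,:3]
    a=np.array(c["attitude"])
    if a.size==4: a=R.from_quat([a[1],a[2],a[3],a[0]]).as_matrix()
    return K,np.array(c["origin"]),a
def hit(cm,px,z):
    K,o,A=cm;d=A@np.linalg.solve(K,[px[0],px[1],1.]);return o+d*(z-o[2])/d[2]
def proj(cm,P):
    K,o,A=cm;p=K@(A.T@(np.array(P)-o));return p[:2]/p[2]
def save(n,im,crop=None,f=1):
    if crop: im=im[crop[1]:crop[3],crop[0]:crop[2]]
    cv2.imwrite(f"pics/{n}.png",cv2.resize(im[:,:,::-1],None,fx=f,fy=f,interpolation=cv2.INTER_CUBIC))
E
python3 - <<'E'
from h import *
print(state()); print({n:camera_info(n) for n in("scene","top","wrist")})
ims=[grab_frame(n) for n in("scene","top")]
cv2.imwrite("pics/a.png",cv2.resize(ims[1],(800,600))[:,:,::-1])
cv2.imwrite("pics/a2.png",ims[0][:,:,::-1])
for t in("knob","collar","spindle_tip","warmer"):
  for c,z in(("top",0.04),("scene",.04)):
    for d in trace(c,t): print(t,c,d["p"],d["location"],d["region"].sum(),hit(cam(c),d["location"],z).round(3))
E
```

```text
{'time': 0.0, 'joint_pos': array([-1.46202369e+00,  5.33746986e-02,  1.61431357e+00, -6.13942802e-06,
        1.47598602e+00, -1.18994921e-01]), 'joint_vel': array([-1.47969053e-03, -1.81327121e-03,  7.74529763e-04, -7.59746725e-05,
        5.30914659e-04, -3.82351415e-04]), 'joint_efforts': array([-5.30965135e-04, -3.93682408e+01, -3.70183682e+01, -3.72014401e-04,
        7.00846067e-03, -2.20288956e-05]), 'tool_pos': array([ 0.14106023, -0.60822897,  0.23004026]), 'tool_rot': array([-1.04082175e-03,  9.93521677e-01,  1.13637997e-01,  2.26417324e-06]), 'contact_force': array([ 0.35013877, -0.38159761,  0.3757271 ]), 'ft_torque': array([-0.04714951, -0.02151903,  0.05950662]), 'grasp_force': 0.0, 'gripper_width': 1.0009003069172782}
{'scene': {'camera_matrix': array([[536.81107195,   0.        , 311.09057324],
       [  0.        , 536.81107195, 244.1563466 ],
       [  0.        ,   0.        ,   1.        ]]), 'origin': array([ 1.27768526, -0.01327859,  0.85369074]), 'attitude': array([-0.26548642,  0.66666251,  0.6445027 , -0.26399684])}, 'top': {'camera_matrix': array([[530.26225
[... 615 characters left out ...]
.38670377e-04],
       [ 1.05790104e-04, -2.84360181e-01,  9.58717517e-01,
        -1.41891121e-01],
       [ 0.00000000e+00,  0.00000000e+00,  0.00000000e+00,
         1.00000000e+00]])}}
knob top 0.81 [379.6, 216.5] 233 [ 0.612 -0.163  0.04 ]
knob top 0.78 [410.8, 217.8] 253 [ 0.607 -0.242  0.04 ]
knob top 0.75 [351.1, 240.2] 207 [ 0.552 -0.09   0.04 ]
knob scene 0.85 [227.8, 299.0] 449 [ 0.633 -0.162  0.04 ]
knob scene 0.67 [265.1, 278.1] 433 [ 0.583 -0.092  0.04 ]
collar top 0.62 [283.8, 248.2] 222 [0.534 0.079 0.04 ]
collar scene 0.77 [350.4, 245.5] 230 [0.5   0.085 0.04 ]
warmer top 0.67 [257.5, 209.8] 16359 [0.634 0.147 0.04 ]
warmer scene 0.66 [389.2, 305.8] 26178 [0.661 0.145 0.04 ]
```

View pics/a.png

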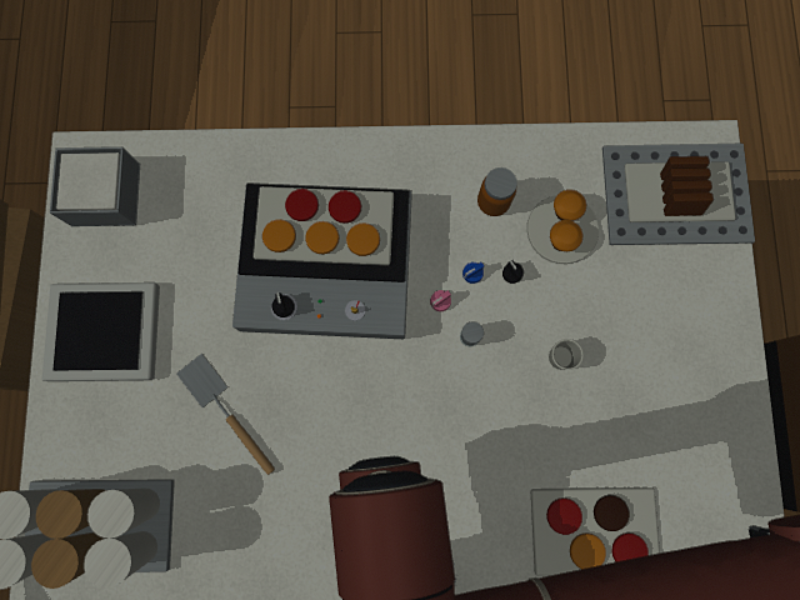

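View pics/a2.png

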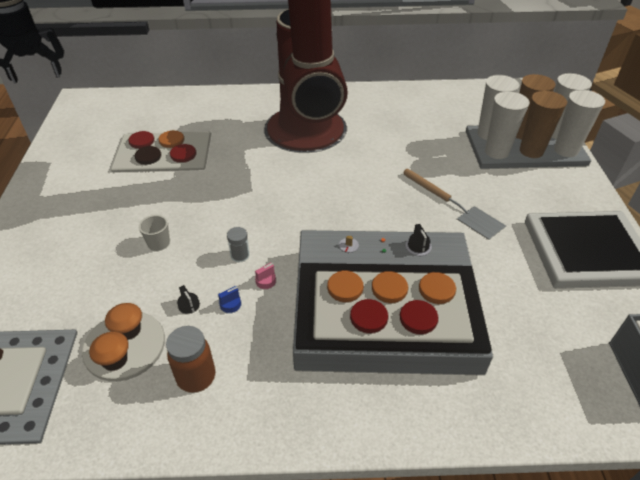

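Candidates in the top view (800x600): black (513,271) on the counter, blue (473,272), pink (441,300), and a fitted black one (283,305) on the warmer. The loose black one at (513,271) fits, at about x 0.607, y -0.242. The bare shaft's collar is at (355,310). Next is an enlarged crop to confirm.

```bash
python3 - <<'E'
from h import *
t=grab_frame("top");s=grab_frame("scene")
a=t[190:265,340:440];b=s[260:335,160:260];c=t[210:285,240:340];d=s[208:283,300:400]
save("b",np.vstack([np.hstack([a,b]),np.hstack([c,d])]),None,4)
c=cam("top"); print(hit(c,(410.4,217),.03), hit(c,(283.8,248.2),.075))
E
```

```text
[ 0.61170429 -0.24296496  0.03      ] [0.52729271 0.0768996  0.075     ]
```

View pics/b.png

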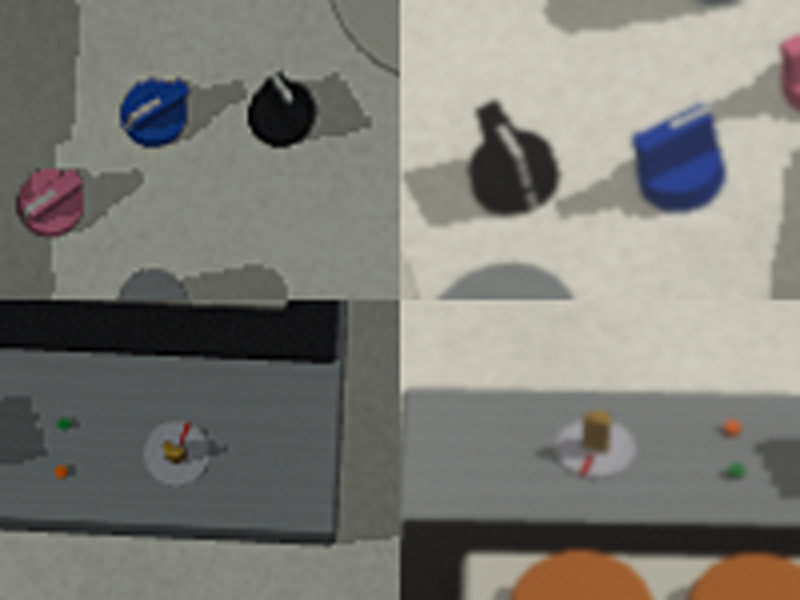

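Call:
play_rows:
  linear:
    - [0.055,0.04,0]
    - [0.055,0.04,0]
    - [0.055,0.04,0]
    - [0.055,0.04,0]
    - [0.055,0.04,0]
    - [0.055,0.04,0]
    - [0.055,0.04,0]
    - [0.05,0.05,0]
  turn: [0,0,0,0,0,0,0,0]

```text
time: 1.6
tool_pos: [0.5408, -0.3061, 0.2315]
tool_rot: [0.0, 0.994, 0.114, 0.0]
contact_force: [0.7, -0.1, -1.1]
gripper_width: 1.001
grasp_force: 0.0
```

The crop confirms it: black knob with a white pointer turned up-left, and the red collar line pointing up and slightly right.

Call:
play_rows:
  linear:
    - [0.03,0.03,0]
    - [0.03,0.03,0]
    - [0,0,0]
  turn: [0,0,0]

```text
time: 1.98
tool_pos: [0.6006, -0.2452, 0.2312]
tool_rot: [-0.0, 0.993, 0.116, 0.0]
contact_force: [-0.1, -0.4, 0.3]
gripper_width: 1.0
grasp_force: 0.0
```

```bash
python3 - <<'E'
from h import *
s=state();im=grab_frame("wrist");c=cam("wrist",s)
print(s["tool_pos"],s["joint_pos"].round(2))
for d in trace("wrist","knob"): print(d["p"],d["location"],d["region"].sum(),hit(c,d["location"],.03).round(4))
p=proj(c,(.611,-.243,.03));print(p)
u,v=map(int,p);x0=min(max(u-100,0),440);y0=min(max(v-75,0),330)
print(x0,y0);np.save("w1.npy",im);save("c",im,(x0,y0,x0+200,y0+150),4)
E
```

```text
[ 0.60062485 -0.24515114  0.23117703] [-0.5   0.11  1.55  0.    1.48  0.84]
0.97 [239.8, 169.6] 1847 [ 0.6188 -0.1664  0.03  ]
0.63 [158.5, 210.4] 1909 [ 0.5652 -0.1003  0.03  ]
0.55 [324.2, 191.8] 1706 [ 0.6167 -0.2439  0.03  ]
[321.76967704 197.62969688]
221 122
```

View pics/c.png

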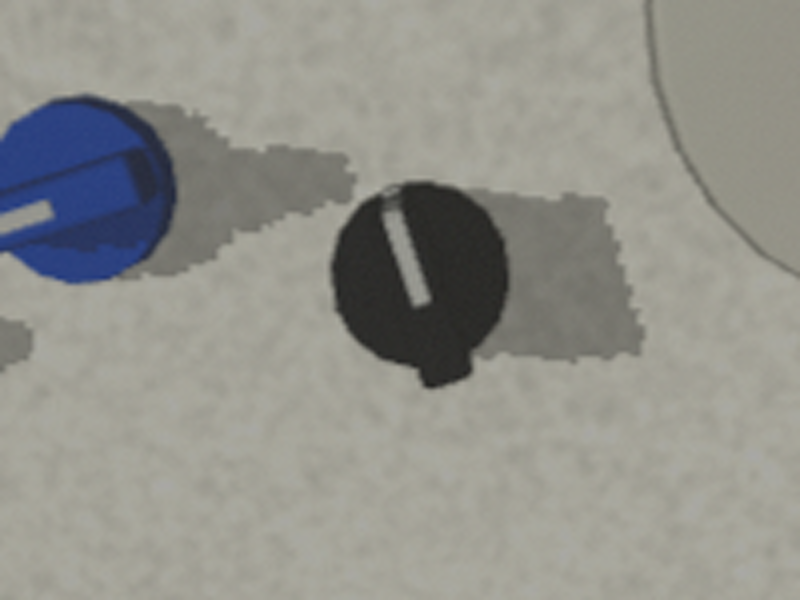

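```bash
python3 - <<'E'
from h import *
s=state();c=cam("wrist",s)
m=hit(c,(326.5,197.75),.042);t=hit(c,(318.75,173.75),.042)
sk=hit(c,(326,190.25),.012)
d=t-m;a=np.degrees(np.arctan2(d[1],d[0]))
q=s["tool_rot"];x=R.from_quat([q[1],q[2],q[3],q[0]]).as_matrix()[:,0]
print(m,sk,np.linalg.norm(d),a,"toolx",np.degrees(np.arctan2(x[1],x[0])))
im=np.load("w1.npy").astype(int);k=(im.max(2)<70);k[:, :300]=0;k[:,350:]=0;k[:160]=0;k[225:]=0
ys,xs=np.nonzero(k);print(xs.min(),xs.max(),ys.min(),ys.max(),xs.mean(),ys.mean())
# white line pixels
w=(im.min(2)>120);w2=np.zeros_like(w);w2[176:196,316:330]=w[176:196,316:330]
ys,xs=np.nonzero(w2);P=np.array([hit(c,p,.042)[:2] for p in zip(xs,ys)]);mu=P.mean(0);u=np.linalg.svd(P-mu)[2][0];print(len(P),mu,np.degrees(np.arctan2(u[1],u[0])))
E
```

```text
[ 0.61229301 -0.24886874  0.042     ] [ 0.6138821  -0.24836096  0.012     ] 0.02189834925700207 30.982954700605095 toolx 13.090805869026154
304 347 168 218 326.37297297297295 192.0391891891892
73 [ 0.62164326 -0.24261247] -147.85782945144445
```

Call:
play_rows:
  hand: 0.045
  linear:
    - [0.0125,-0.0035,-0.02]
    - [0,0,-0.04]
    - [0,0,-0.04]
    - [0,0,-0.035]
    - [0,0,0]
  turn: [9.2,9.2,0,0,0]

```text
time: 2.7
tool_pos: [0.6083, -0.2508, 0.0924]
tool_rot: [-0.003, 0.963, 0.27, -0.003]
contact_force: [-0.6, 0.1, -0.3]
gripper_width: 0.525
grasp_force: 0.0
```

```bash
python3 - <<'E'
from h import *
s=state();im=grab_frame("wrist");c=cam("wrist",s)
print(s["tool_pos"],s["joint_pos"].round(2))
p=proj(c,(.613,-.2485,.042));t=proj(c,(.613+.02*np.cos(.55),-.2485+.02*np.sin(.55),.042));print(p,t)
cv2.circle(im,tuple(map(int,p)),1,(255,0,0),-1);cv2.circle(im,tuple(map(int,t)),1,(255,0,0),-1)
save("d",im,(180,140,460,350),2.8)
E
```

```text
[ 0.60832199 -0.25079799  0.09235147] [-0.5   0.25  1.63 -0.    1.26  0.52]
[321.87172181 258.26807026] [321.75555732 221.77761797]
```

View pics/d.png

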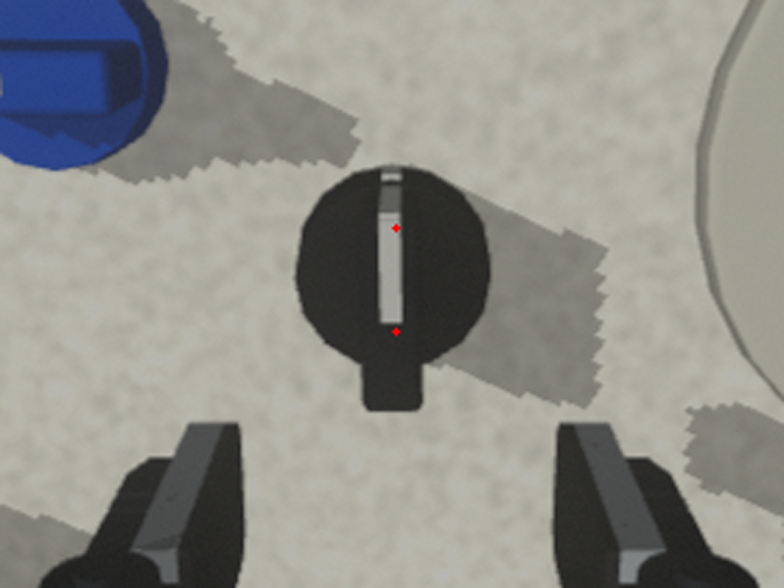

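```bash
python3 - <<'E'
from h import *
s=state();c=cam("wrist",s);f=lambda x,y:hit(c,(180+x/2.8,140+y/2.8),.042)
a,b,m=f(391,211),f(392,410),f(391,323)
q=s["tool_rot"];A=R.from_quat([q[1],q[2],q[3],q[0]]).as_matrix()
d=a-b;x=A[:,0]
print(a,b,m,"mid",(a+b)/2,np.linalg.norm(d),np.linalg.norm(a-m),np.degrees(np.arctan2(d[1],d[0])),np.degrees(np.arctan2(x[1],x[0])), A[:,2])
print("delta",(a+b)/2-s["tool_pos"])
E
```

```text
[ 0.633842   -0.23647589  0.042     ] [ 0.59955783 -0.25752232  0.042     ] [ 0.61496324 -0.24793814  0.042     ] mid [ 0.61669992 -0.2469991   0.042     ] 0.04022880097276145 0.022085992988139992 31.545010505686808 31.359571872407166 [-0.00252366  0.00116516 -0.99999614]
delta [ 0.00652987  0.00447543 -0.05328359]
```

Call:
play_rows:
  linear:
    - [0.0065,0.0045,0]
    - [0,0,-0.02]
    - [0,0,-0.02]
    - [0,0,-0.02]
    - [0,0,0]
  turn: [0,0,0,0,0]

```text
time: 3.38
tool_pos: [0.6159, -0.2451, 0.0325]
tool_rot: [-0.002, 0.963, 0.271, -0.002]
contact_force: [-0.2, -0.8, -0.7]
gripper_width: 0.529
grasp_force: 0.0
```

Call:
play_rows:
  linear:
    - [0.001,-0.0018,-0.007]
    - [0,0,-0.007]
    - [0,0,0]
  turn: [0,0,0]

```text
time: 3.75
tool_pos: [0.6189, -0.248, 0.0218]
tool_rot: [-0.0, 0.963, 0.271, -0.0]
contact_force: [-0.1, 0.1, -0.5]
gripper_width: 0.528
grasp_force: 0.0
```

Call:
play_rows:
  hand: 0.0
  linear:
    - [0,0,0]
    - [0,0,0]
    - [0,0,0]
    - [0,0,0]
    - [0,0,0]
  turn: [0,0,0,0,0]

```text
time: 4.38
tool_pos: [0.6196, -0.2483, 0.023]
tool_rot: [0.0, 0.963, 0.271, 0.0]
contact_force: [0.4, -0.6, 2.5]
gripper_width: 0.123
grasp_force: 62.2
```

Call:
play_rows:
  linear:
    - [0,0,0.03]
    - [0,0,0.05]
    - [0,0,0.05]
    - [0,0,0.05]
    - [-0.02,0.05,0.01]
    - [-0.03,0.055,0]
    - [-0.03,0.055,0]
    - [-0.03,0.055,0]
  turn: [0,0,0,0,-10,-10,-10,-10]

```text
time: 5.38
tool_pos: [0.5078, -0.0319, 0.2114]
tool_rot: [-0.0, 0.997, -0.078, -0.001]
contact_force: [0.6, 0.4, -0.1]
gripper_width: 0.124
grasp_force: 61.7
```

Call:
play_rows:
  linear:
    - [-0.02,0.05,0]
    - [-0.015,0.04,0]
    - [0,0.015,0]
    - [0,0,0]
  turn: [-6,0,0,0]

```text
time: 5.88
tool_pos: [0.4743, 0.0718, 0.2119]
tool_rot: [0.0, 0.992, -0.126, -0.0]
contact_force: [0.1, 0.3, -1.1]
gripper_width: 0.125
grasp_force: 61.7
```

```bash
python3 - <<'E'
from h import *
s=state();im=grab_frame("wrist");c=cam("wrist",s)
print(s["tool_pos"],s["joint_pos"].round(2),s["contact_force"],s["gripper_width"])
print(proj(c,(.527,.077,.072)))
for d in trace("wrist","collar"): print(d["p"],d["location"],d["region"].sum(),hit(c,d["location"],.072).round(4))
np.save("w2.npy",im);save("e",im,None,1.25)
E
```

```text
[0.47431301 0.07181615 0.21193595] [-0.   -0.29  1.96 -0.    1.47  1.82] [ 0.08046263  0.30225488 -1.06665693] 0.12453629111749107
[296.78932485 159.52882269]
0.66 [297.5, 156.6] 2362 [0.5289 0.0759 0.072 ]
```

View pics/e.png

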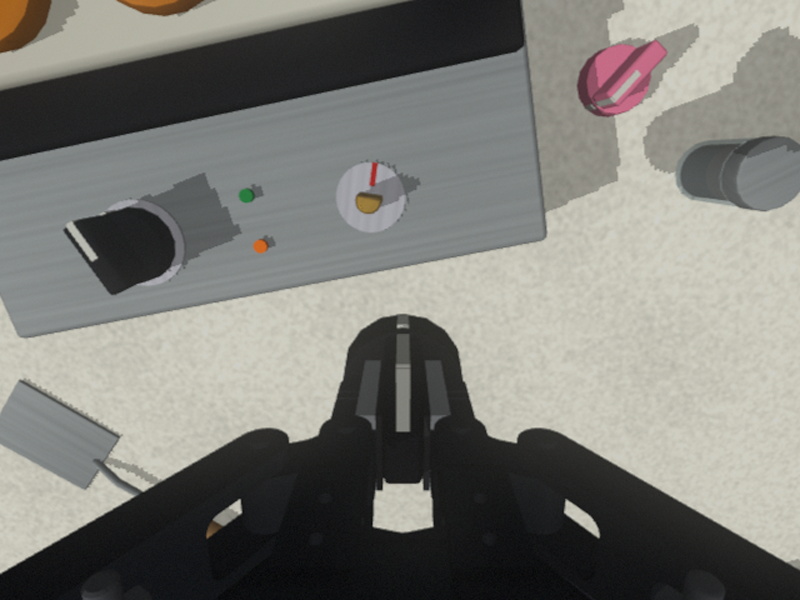

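```bash
cat > meas.py <<'E'
from h import *
def red(im,c,z=.072,roi=None):
    h=cv2.cvtColor(im,cv2.COLOR_RGB2HSV);r=((h[...,0]<6)|(h[...,0]>174))&(h[...,1]>150)&(h[...,2]>90)
    if roi: k=np.zeros_like(r);k[roi[1]:roi[3],roi[0]:roi[2]]=1;r&=k
    ys,xs=np.nonzero(r);P=np.array([hit(c,p,z)[:2] for p in zip(xs,ys)]);mu=P.mean(0);u=np.linalg.svd(P-mu)[2][0]
    return len(P),mu,np.degrees(np.arctan2(u[1],u[0])),(xs.min(),xs.max(),ys.min(),ys.max())
def ell(reg,c,z=.072):
    k=max(cv2.findContours(reg.astype(np.uint8),0,1)[0],key=cv2.contourArea)
    e=cv2.fitEllipse(cv2.convexHull(k));P=np.array([hit(c,p[0],z)[:2] for p in cv2.convexHull(k)])
    (x,y),r=cv2.minEnclosingCircle((P*1000).astype(np.float32));return e,hit(c,e[0],z)[:2],(x,y,r)
E
python3 - <<'E'
from meas import *
s=state();c=cam("wrist",s);im=np.load("w2.npy")
print(red(im,c,roi=(280,120,320,155)))
d=trace("wrist","collar")[0];print(ell(d["region"],c))
q=s["tool_rot"];x=R.from_quat([q[1],q[2],q[3],q[0]]).as_matrix()[:,0];print("toolx",np.degrees(np.arctan2(x[1],x[0])))
z=s["tool_pos"][2]+.019
f=lambda u,v:hit(c,(u/1.25,v/1.25),z)
a,m,b=f(403,365),f(403,432),f(403,484)
print(a,m,b,np.linalg.norm(a-m),np.linalg.norm(a-b))
print("knob centre", a-.02*x, s["tool_pos"])
# shaft top: blob
h=cv2.cvtColor(im,cv2.COLOR_RGB2HSV);r=(h[...,0]>10)&(h[...,0]<28)&(h[...,1]>110);k=np.zeros_like(r);k[150:175,280:312]=1;r&=k
ys,xs=np.nonzero(r);print(len(xs),xs.min(),xs.max(),ys.min(),ys.max(),hit(c,(xs.mean(),ys.mean()),.09))
E
```

```text
(54, array([0.54093104, 0.07077968]), np.float64(156.7272235923477), (np.int64(296), np.int64(301), np.int64(131), np.int64(147)))
(((295.82373046875, 157.18899536132812), (53.77425003051758, 55.589996337890625), 2.120102643966675), array([0.52912716, 0.07599428]), (528.7001342773438, 76.06036376953125, 19.850927352905273))
toolx -14.585273203536948
[0.49180346 0.06613054 0.23101706] [0.47119131 0.07148527 0.23101706] [0.45385776 0.07598828 0.23101706] 0.021296336830016853 0.039205240894846165
knob centre [0.47244798 0.07116695 0.23102485] [0.47467527 0.07070447 0.21201706]
216 285 304 156 170 [0.52702149 0.07669867 0.09      ]
```

Call:
play_rows:
  linear:
    - [0.0105,0.0243,-0.02]
    - [0,0,-0.03]
    - [0,0,0]
    - [0,0,0]
  turn: [-8.9,0,0,0]

```text
time: 6.52
tool_pos: [0.4855, 0.095, 0.1632]
tool_rot: [-0.0, 0.979, -0.204, 0.0]
contact_force: [0.5, 1.0, 0.5]
gripper_width: 0.128
grasp_force: 61.7
```

```bash
cat > look.py <<'E'
from meas import *
ps=[];
for i in range(6):
    s=state();im=grab_frame("wrist");d=trace("wrist","collar")
    c=cam("wrist",s);q=s["tool_rot"];A=R.from_quat([q[1],q[2],q[3],q[0]]).as_matrix();x=A[:,0]
    if d:
        e=ell(d[0]["region"],c);u,v=map(int,e[0][0]);rd=red(im,c,roi=(u-45,v-45,u+45,v+45))
        ps.append(np.r_[s["tool_pos"],np.degrees(np.arctan2(x[1],x[0])),e[1],e[2],e[0][0],rd[1],(rd[2]+90)%180-90])
ps=np.array(ps);print(ps.round(4).tolist()[0]);print("mean",ps.mean(0).round(4).tolist());print("std",ps.std(0).round(4).tolist())
m=ps.mean(0);T=A.copy();dv=np.r_[m[4:6],0]-np.r_[m[:2],0];print("collar-tcp in tool",(A.T@dv).round(4))
np.save("w3.npy",im);save("f",im,(160,80,480,320),2.5)
E
python3 look.py
```

```text
[0.4855, 0.095, 0.1632, -23.5238, 0.5289, 0.0773, 528.5568, 77.412, 20.1611, 320.6939, 171.4909, 0.5408, 0.072, -22.4038]
mean [0.4854, 0.0955, 0.1633, -23.4763, 0.5289, 0.0772, 528.4552, 77.3791, 20.0515, 321.5182, 171.0383, 0.5408, 0.072, -22.6239]
std [0.0004, 0.0003, 0.0005, 0.0281, 0.0001, 0.0001, 0.0643, 0.1109, 0.119, 0.4145, 0.6976, 0.0002, 0.0001, 0.7019]
collar-tcp in tool [ 0.0471 -0.0005  0.    ]
```

View pics/f.png

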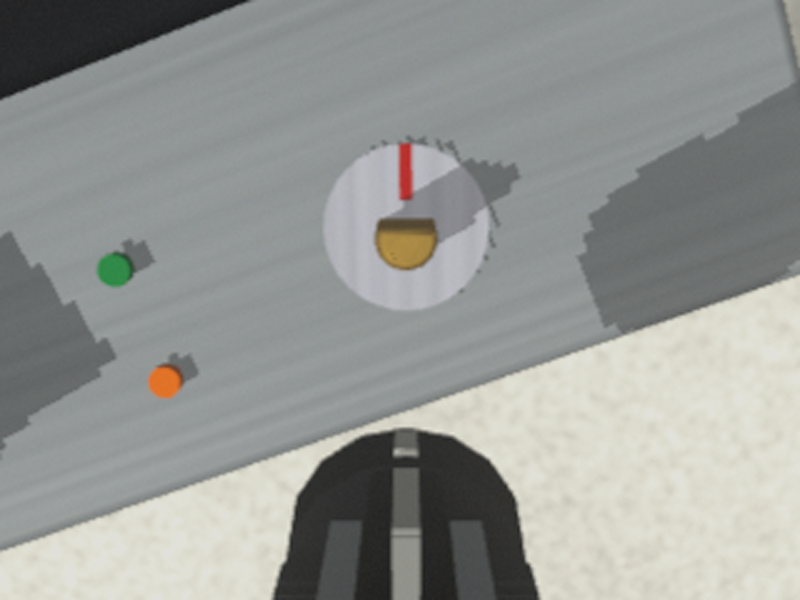

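```bash
python3 - <<'E'
from h import *
im=np.load("w3.npy");print(im[248:335,321:324].mean((1,2)).astype(int).tolist())
K=np.array(camera_info("wrist")["camera_matrix"]);M=np.array(camera_info("wrist")["mount"])
def x_at(v,z): d=M[:3,:3]@np.linalg.solve(K,[322,v,1]);return M[0,3]+d[0]*(z-M[2,3])/d[2]
for D in(.021,.023,.025):print(D,[round(x_at(v,D)-.022,4) for v in(251,252)],[round(x_at(v,D-.042)-.02,4) for v in(293,294)])
E
```

```text
[212, 209, 205, 117, 85, 95, 96, 96, 95, 94, 95, 117, 141, 145, 89, 44, 44, 46, 46, 84, 95, 94, 93, 95, 94, 93, 93, 93, 93, 93, 93, 94, 93, 94, 93, 94, 93, 93, 93, 93, 93, 93, 93, 122, 141, 143, 117, 135, 144, 143, 143, 144, 143, 144, 143, 143, 143, 143, 143, 143, 143, 144, 143, 143, 143, 143, 143, 143, 143, 142, 143, 143, 142, 142, 142, 143, 143, 144, 141, 142, 142, 143, 143, 143, 143, 142, 143]
0.021 [np.float64(-0.0025), np.float64(-0.003)] [np.float64(-0.0018), np.float64(-0.0021)]
0.023 [np.float64(-0.0032), np.float64(-0.0036)] [np.float64(-0.0027), np.float64(-0.0031)]
0.025 [np.float64(-0.0038), np.float64(-0.0043)] [np.float64(-0.0036), np.float64(-0.004)]
```

Call:
play_rows:
  linear:
    - [0.0229,-0.0099,0]
    - [0.0229,-0.01,0]
    - [0,0,-0.02]
    - [0,0,-0.018]
    - [0,0,0]
    - [0,0,0]
  turn: [0,0,0,0,0,0]

```text
time: 7.88
tool_pos: [0.5301, 0.0762, 0.124]
tool_rot: [0.0, 0.979, -0.203, -0.0]
contact_force: [-0.2, 0.4, -1.3]
gripper_width: 0.122
grasp_force: 61.7
```

```bash
python3 - <<'E'
from meas import *
S=[]
for i in range(6):
    s=state();im=grab_frame("wrist");q=s["tool_rot"];x=R.from_quat([q[1],q[2],q[3],q[0]]).as_matrix()[:,0]
    S.append(np.r_[s["tool_pos"],np.degrees(np.arctan2(x[1],x[0])),s["contact_force"]])
print(np.mean(S,0).round(4),np.std(S,0).round(4),state()["time"])
w=im[200:400,220:420];t=grab_frame("scene")[205:255,325:375]
save("g",np.hstack([cv2.resize(w,(400,400)),cv2.resize(t,(400,400),interpolation=cv2.INTER_CUBIC)]),None,1)
E
```

```text
[  0.5308   0.0761   0.1249 -23.4307  -0.1068   0.145   -0.7728] [4.000e-04 1.000e-04 4.000e-04 7.800e-03 3.066e-01 5.143e-01 5.564e-01] 8.175
```

View pics/g.png

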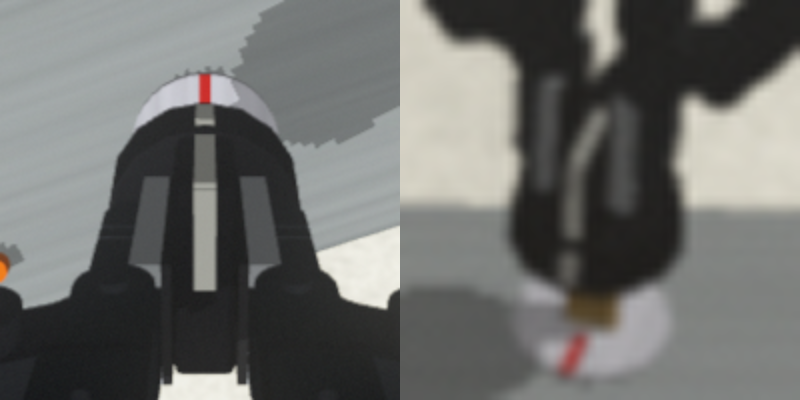

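Call:
play_rows:
  linear:
    - [0.0005,0,-0.003]
    - [0,0,-0.003]
    - [0,0,-0.002]
    - [0,0,-0.002]
    - [0,0,-0.002]
    - [0,0,0]
  turn: [0,0,0,0,0,0]

```text
time: 8.98
tool_pos: [0.531, 0.0759, 0.1121]
tool_rot: [0.0, 0.979, -0.203, -0.0]
contact_force: [0.2, 1.0, -0.6]
gripper_width: 0.122
grasp_force: 61.7
```

Call:
play_rows:
  linear:
    - [0,0,-0.002]
    - [0,0,-0.002]
    - [0,0,-0.002]
    - [0,0,0]
  turn: [0,0,0,0]

```text
time: 9.48
tool_pos: [0.531, 0.0759, 0.106]
tool_rot: [0.0, 0.979, -0.203, -0.0]
contact_force: [-0.5, 0.5, -1.0]
gripper_width: 0.119
grasp_force: 61.7
```

Call:
play_rows:
  linear:
    - [0,0,-0.002]
    - [0,0,-0.002]
    - [0,0,0]
  turn: [0,0,0]

```text
time: 9.85
tool_pos: [0.5313, 0.0759, 0.1025]
tool_rot: [0.0, 0.979, -0.203, 0.0]
contact_force: [-0.4, -0.3, 1.5]
gripper_width: 0.127
grasp_force: 61.9
```

Call:
play_rows:
  linear:
    - [0,0,-0.002]
    - [0,0,-0.002]
    - [0,0,0]
  turn: [0,0,0]

```text
time: 10.22
tool_pos: [0.5314, 0.0759, 0.0987]
tool_rot: [-0.0, 0.979, -0.203, 0.0]
contact_force: [-3.0, -0.4, 5.0]
gripper_width: 0.121
grasp_force: 62.4
```

Call:
play_rows:
  linear:
    - [0,0,-0.002]
    - [0,0,-0.002]
    - [0,0,0]
  turn: [0,0,0]

```text
time: 10.6
tool_pos: [0.5316, 0.0759, 0.0966]
tool_rot: [0.0, 0.979, -0.203, -0.0]
contact_force: [-7.6, -0.5, 14.6]
gripper_width: 0.126
grasp_force: 63.8
```

Call:
play_rows:
  linear:
    - [-0.0007,0,-0.001]
    - [0,0,0]
    - [0,0,0]
  turn: [0,0,0]

```text
time: 10.98
tool_pos: [0.5316, 0.0759, 0.0965]
tool_rot: [-0.0, 0.979, -0.203, 0.001]
contact_force: [-7.2, -0.1, 16.5]
gripper_width: 0.124
grasp_force: 64.2
```

Call:
play_rows:
  linear:
    - [-0.001,0,-0.001]
    - [0,0,-0.001]
    - [0,0,0]
    - [0,0,0]
  turn: [0,0,0,0]

```text
time: 11.48
tool_pos: [0.5316, 0.0759, 0.0964]
tool_rot: [-0.0, 0.979, -0.203, 0.002]
contact_force: [-8.3, -1.0, 23.7]
gripper_width: 0.122
grasp_force: 65.1
```

```bash
python3 - <<'E'
from h import *
S=[]
for i in range(6):
    s=state();im=grab_frame("wrist");S.append(np.r_[s["tool_pos"],s["contact_force"],s["ft_torque"]])
print(np.mean(S,0).round(4),s["time"])
w=im[200:400,220:420];t=grab_frame("scene")[205:255,325:375]
save("h",np.hstack([cv2.resize(w,(400,400)),cv2.resize(t,(400,400),interpolation=cv2.INTER_CUBIC)]),None,1)
E
```

```text
[ 0.5316  0.0759  0.0964 -8.4967 -0.5233 23.0591 -0.0304  1.7307  0.0278] 11.725
```

View pics/h.png

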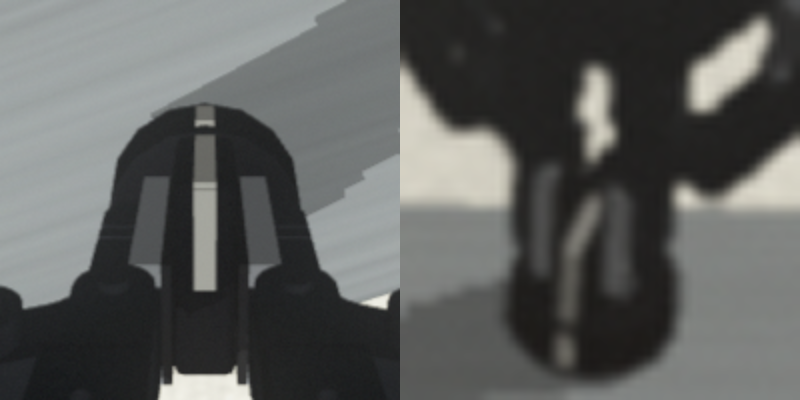

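The wrist view shows the knob seated over the collar with the pointer unmoved in the grip. z stays at 0.0964 while the push rose from 15 to 23 N, so the shaft is at its stop.

```bash
python3 -c "
from plant import *
print(job_done())"
```

```text
the job is handed in; nothing more can be done
None
```

The black knob is on the D-shaft with its pointer lined up to the red line, pushed home and held pressed against the stop at about 23 N; I handed the job in at about 11.8 s with the grip still closed.

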